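# Run the camera slider to its end stop

## Robot

A 6-joint arm with a two-finger parallel gripper is mounted at the origin on the work surface. World frame = base frame: x ahead of the robot, y to its left, z up, the work surface at z = 0. Lengths are in m, angles in rad, forces in N, time in s.
With the tool pointing down it reaches from about 0.275 to 0.725 m from the base axis. Payload 15.9 kg.
Tool frame: the origin (TCP) lies at the very end of the fingers, on their centre line; the grasp point (between the pads) lies 19 mm behind it; x points along the fingers, z is the direction in which the jaws open and shut, and the axes are right-handed (so a half turn about x gives the same grasp; the last joint's range is limited). The gripper opens to 85 mm and grips with 20 to 120 N. Pads are 22 mm wide; open, the fingers measure 114 mm over their backs; the gripper's body (76 mm by 85 mm) begins 54 mm behind the grasp point. The pads swing forward as they close: fully open they stand 13 mm farther back than shut.
Start: joints at [0, 0.213, -0.034, 1.323, 0, 1.571], TCP at [0.5, -0, 0.231] pointing down, gripper open.
Joint ranges: [-2.98, 2.98], [-0.74, 1.72], [-1.14, 1.35], [-2.1, 2.04], [-1.57, 1.44], [-3.14, 3.14]. Speed limits (rad/s): [1.89, 1.89, 2.39, 2.57, 3.14, 3.14].

## Interface

Orientations are given as a unit quaternion [x, y, z, w].
In Python, from cell import bot, eyes gives the robot as it stands.
- The arm moves only by the tool carry_out, never from a script. Its argument "targets" is a list of rows, each a list of 7 numbers: the finger opening in m, from 0 to 0.0854, then the shift along the tool's x, y, z in m, then the turn, a rotation vector about the tool's x, y, z in rad. In form: [[fingers, dx, dy, dz, wx, wy, wz], ...]. A call has 1 to 20 rows; each row shifts and turns the pose as measured when the row begins, along the tool's axes as they then stand; what a row does not reach is not made up. A row lasts 1/8 s, in which the tool goes at most 62.5 mm and 10.7 degrees, less where a joint would pass 70% of its speed; a pose out of reach is approached as far as the arm can. A call is refused whole if a number of a shift passes 0.0625 or a number of a turn 0.188, either way. A call with a gripper value outside its range is refused whole. The fingers move at their own pace and stop on an object; "squeeze" is the grip in N (left out, the last holds). Time passes only in rows, so rows that do not move let the fingers close. It gives the time, the measured TCP pose, the force and the opening at its end, in the units of the state.
- bot.get_obs(): the state, without advancing time (a new reading comes with each control period).
- eyes.capture(name): name is "scene" or "side" or "wrist"; returns a dict with "image" (480x640x3 uint8, red, green, blue), "fx", "fy", "cx", "cy" (pixels), "k1" (the pictures are not rectified: a ray, as slopes to the right and down, at radius r is drawn at 1 + k1 r^2 times it, then the intrinsics apply), "rvec" (rotation vector, rad) and "tvec" (3), from world to camera coordinates, as OpenCV has them; the wrist camera has in their place "hand_eye" (4x4, takes a point from camera to tool coordinates, whose origin is the TCP and whose axes are the tool frame's). Camera axes: x right, y down, z forward; pixel columns grow to the right and rows downward; lengths in m; the calibration is good to about 2 mm. A picture is of the moment at which its call begins: read the wrist's pose just before it. There is no depth.
- bot.sign_off(): hands the job in, once; it reports no verdict.
Trained networks look in the newest picture that a camera, given by its name, has taken for a name from the list of things; names that differ only in an ending like _2 or _b are one class to them, and where a whole thing is asked for, a point or a joint stands for the part that bears it (a point fixed in the world has none). Each returns a list of dicts, best first, with "conf" (0 to 1); they miss things now and then, are a little off and sometimes report something else, mostly with a low value. They report only what shows in the picture. A call takes as long as a camera call.
- eyes.spot_in(name, camera): "centre" ([x, y, z] in m, in world coordinates, good to about 4 mm: the middle of the surface that is visible of it).
- eyes.trace(name, camera): "pixels" (480x640 bool, what is visible of it).
- eyes.place_of(name, camera): "centre" ([x, y, z] in m, in world coordinates, good to about 4 mm: a listed point, or the origin of a listed thing).
The state is a dict: "time_s": time; "q": joint angles; "joint_vel": joint speeds; "tau": joint torques, N m; "ee_pos": TCP position; "ee_rot": TCP orientation; "force": force on the tool from outside, world axes, zero at the start; "moment": the same for the moment, N m; "grip_width": finger opening in m.
Only numpy, scipy, OpenCV 4.12 (cv2) and the standard library are available. Lean on these libraries where they do the work, as an engineer would, in place of code of your own. Each camera call takes 0.05 s, during which the arm holds its last target. There are 200 camera calls.

## Task

On the dinner table stands a tabletop camera slider, its carriage locked near one end of the rail. With your fingertips press the carriage's wide lock button down and, keeping it held down the whole way, push the carriage by its upright lug along the rail until it is right against the end stop that is farther from it; then let the button spring back up so that the carriage locks there, and draw the hand clear. Do not touch the camera, and leave everything else on the table where it is.

Things in the scene. Friction and masses are not known exactly. Their poses are not given: they have to be found in the camera images.
- rail: Camera slider rail fixed to the table: two steel rods and a toothed steel rack between two black end blocks (the end stops), 366 mm long, 150 mm wide, end blocks 64 mm high. Origin under its centre on the table; its y axis runs along the rods towards the end stop to be reached (the one farther from the carriage at the start), z up. The carriage, button, lug and camera ride on it with the same axes.
- carriage (a joint): Slide of the aluminium carriage (100 mm along the rail, 160 mm across it, plate top 62 mm above the table) along the rail's +y, in m: 0 = against the start end, 0.208 = against the end stop to be reached; starts in the notch near 0.016. Locked every 16 mm by the rack (the last notch is at 0.208) unless the button is down; released, it runs freely with under 1 N of friction and slight damping. It carries the button, lug and camera.
- button (a joint): Travel of the lock button, in m: 0 = up (locked), 0.009 = fully down. Spring: 2.5 N to start, 6.5 N fully down. The lock lets go once the button is pressed past about 0.007; let up within 2 mm of a notch, it rises and locks there (between notches it stays down, stopped by a tooth).
- button_top (a point): Centre of the top of the lock button: a ribbed black pad, 36 mm across the rail and 44 mm along it, on the robot's side of the carriage, 75 mm to the -x side of the rail's centre line. Its top is 77 mm above the table when up, 68 mm when fully down. Moves with the button.
- lug_face (a point): Centre of the push face of the lug, on the carriage: an upright aluminium plate 40 mm wide across the rail, 12 mm thick, standing 2 mm beyond the +y edge of the button; the face looks to the rail's -y (towards the button). This point is 90 mm above the table, 24 mm along +y from the button's centre; the lug's top is 102 mm above the table.
- camera: Small black camera, 96 mm along the rail, 42 mm across, lens towards the rail's +x, fixed on the carriage beside the button; origin at the foot of its mount on the carriage, 97 mm to the rail's +x from the button's centre, 62 mm above the table; its top is 138 mm above the table; its back is 58 mm from the button's near edge. Not to be touched.
- agate_a: Agate slice coaster with gilt rim, 90 mm across, 8 mm thick, flat on the table on the robot's side of the rail; origin under its centre. Leave alone.
- agate_b: Another such coaster, 90 mm across, 8 mm thick, beyond the rail; origin under its centre. Leave alone.
- napkin_ring: Brass napkin ring, 44 mm across, 30 mm high, standing on the robot's side of the rail; origin under its centre. Leave alone.
- fork_a: Steel fork, 200 mm long, lying flat at the right; origin under about its middle. Leave alone.
- fork_b: Second steel fork beside the first, 200 mm long. Leave alone.
- goblet: Stemmed wine glass, 72 mm across, 175 mm high, beyond the rail; origin under its foot. Leave alone.
- votive: Amber glass candle cup, 68 mm across, 60 mm high, at the left; origin under its centre. Leave alone.

How it is judged:
By the outcome, as a careful person would: the job done as asked, in the order asked, and still so for the second after the job is handed in, with the robot touching nothing.
It also fails if it takes over 35 s, if anything falls off the work surface, if the arm or the gripper's body presses on something with over 40 N, if the wrist force passes 120 N, or if a joint passes its speed limit or range.

## Working session

There is one attempt and no reset: what is moved stays moved. The work goes in short steps, Python scripts to look and compute and a tool call to move; the robot and the scene stay as the last step left them, time stands still between calls to the robot, and variables do not carry over. Pictures are saved under pics/ and viewed, about 8 in all and at most 12, crops included, and the job is handed in when it is done.

Besides the shell and the picture viewer there is one more tool, called after ">>>" in YAML: its name, and indented under it one key for each argument. carry_out: Moves the arm, as the interface text tells. Its arguments: {"type":"object","properties":{"targets":{"type":"array","items":{"type":"array","items":{"type":"number"}}},"squeeze":{"type":"number"}},"required":["targets"]}

```bash
mkdir -p pics
python3 - <<'E'
from cell import bot, eyes
import cv2, numpy as np
o=bot.get_obs(); print(o)
for c in ["scene","side","wrist"]:
    im=eyes.capture(c)["image"]; cv2.imwrite(f"pics/{c}0.png",im[...,::-1])
    for n in ["rail","button_top","lug_face","camera","napkin_ring","agate_a"]:
        r=eyes.place_of(n,c)
        print(c,n,[(np.round(d["centre"],4).tolist(),round(d["conf"],2)) for d in r[:2]])
E
```

```text
{'time_s': 0.0, 'q': array([ 5.43426211e-06,  2.13378067e-01, -3.50682116e-02,  1.32346707e+00,
        3.96737032e-05,  1.57077420e+00]), 'joint_vel': array([-7.93860430e-04,  6.98759745e-05, -1.48129186e-03,  1.68245018e-04,
       -2.20741621e-03, -1.08878373e-03]), 'tau': array([-1.43474466e-03, -6.86183596e+01,  4.87125492e+01,  1.75234705e-02,
       -1.83502889e-04, -7.31988712e-05]), 'ee_pos': array([4.99668743e-01, 1.52363517e-05, 2.30801583e-01]), 'ee_rot': array([4.29286097e-06, 7.07501599e-01, 2.37672724e-05, 7.06711743e-01]), 'force': array([ 0.02016071,  0.26567461, -0.41486415]), 'moment': array([0.01720418, 0.02768633, 0.00280266]), 'grip_width': 0.08548207678768543}
scene rail [([0.5603, 0.0765, -0.0031], 0.8), ([0.7061, 0.0085, 0.0027], 0.43)]
scene button_top []
scene lug_face [([0.484, 0.0048, 0.0843], 0.68)]
scene camera [([0.5805, -0.0101, 0.0625], 0.71)]
scene napkin_ring []
scene agate_a [([0.7084, 0.0083, 0.0019], 0.85), ([0.4144, 0.1451, 0.0015], 0.65)]
side rail [([0.5579, 0.0764, 0.0044], 0.97)]
side button_top [([0.5851, -0.0115, 0.0632], 0.63), ([0.4864, -0.0104, 0.0788], 0.54)]
side lug_face [([0.4819, 0.0138, 0.0886], 0.73)]
side camera [([0.5835, -0.0096, 0.0655], 0.64)]
side napkin_ring [([0.4282, -0.031, -0.0], 0.71)]
side agate_a [([0.7073, 0.0092, -0.0008], 0.81), ([0.416, 0.1496, 0.0014], 0.69)]
wrist rail [([0.5601, 0.0747, -0.003], 0.56)]
wrist button_top [([0.4853, -0.0119, 0.0751], 0.57)]
wrist lug_face [([0.4865, 0.0115, 0.0904], 0.72)]
wrist camera [([0.5833, -0.007, 0.0638], 0.89), ([0.7048, 0.1831, 0.0007], 0.58)]
wrist napkin_ring [([0.4197, -0.031, 0.0009], 0.91)]
wrist agate_a [([0.4171, 0.1468, -0.0025], 0.96), ([0.7066, 0.0113, 0.0026], 0.78)]
```

View pics/scene0.png

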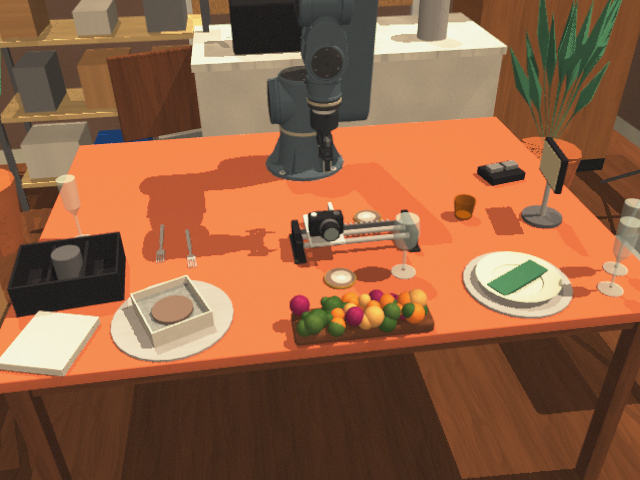

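View pics/wrist0.png

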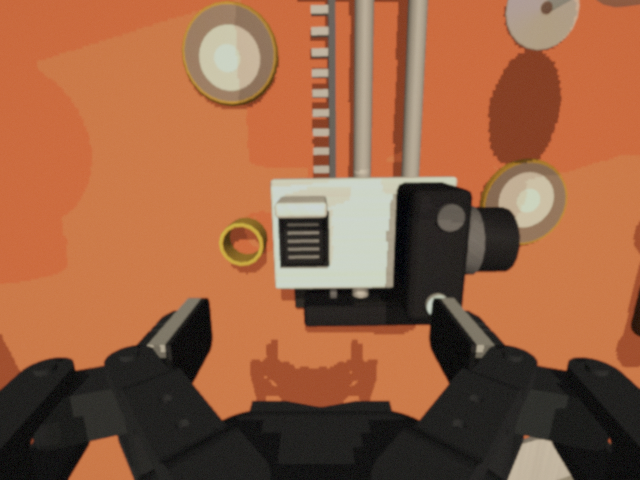

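The scene picture shows the slider in the middle at about (350,235) px, with the carriage at the robot's right. In the wrist picture the button is at (303,242), the lug at (302,208), and the plate's front edge runs from (272,180) to (457,178). Tool axes map to world as x = down, y = +y and z = +x. Next I'll get the yaw and button position from pixels.

```bash
cat > h.py <<'E'
import numpy as np, cv2
from scipy.spatial.transform import Rotation as R
def wpt(cap,o,px,z):
    K=np.array([[cap["fx"],0,cap["cx"]],[0,cap["fy"],cap["cy"]],[0,0,1]])
    n=cv2.undistortPoints(np.array([[px]],float),K,np.array([cap["k1"],0,0,0,0.]))[0,0]
    T=np.eye(4);T[:3,:3]=R.from_quat(o["ee_rot"]).as_matrix();T[:3,3]=o["ee_pos"];T=T@cap["hand_eye"]
    d=T[:3,:3]@[*n,1];return T[:3,3]+d*(z-T[2,3])/d[2]
E
python3 - <<'E'
from cell import bot, eyes
from h import *
o=bot.get_obs();c=eyes.capture("wrist")
for n,p,z in [("plateFL",(272,180),.062),("plateFR",(457,178),.062),("plateRL",(275,289),.062),("plateRR",(392,289),.062),
 ("rackNear",(334,176),.04),("rackFar",(331,0),.04),
 ("but",(279,217),.077),("but",(328,217),.077),("but",(279,267),.077),("but",(328,267),.077),("lugtopback",(278,217),.102),("lugtop",(328,200),.102)]:
    print(n,np.round(wpt(c,o,p,z),4))
E
```

```text
plateFL [0.4585 0.0368 0.062 ]
plateFR [0.6148 0.0387 0.062 ]
plateRL [ 0.4579 -0.0618  0.062 ]
plateRR [ 0.5649 -0.0618  0.062 ]
rackNear [0.5116 0.0384 0.04  ]
rackFar [0.5078 0.1792 0.04  ]
but [0.4652 0.0079 0.077 ]
but [0.5056 0.008  0.077 ]
but [ 0.464  -0.0355  0.077 ]
but [ 0.5059 -0.0355  0.077 ]
lugtopback [0.4673 0.0128 0.102 ]
lugtop [0.505  0.0257 0.102 ]
```

>>> carry_out:
  targets:
    - [0,0.03,-0.003,-0.007,0,0,0]
    - [0,0.03,-0.003,-0.007,0,0,0]
    - [0,0.02,0,0,0,0,0]
    - [0,0,0,0,0,0,0]
    - [0,0,0,0,0,0,0]
    - [0,0,0,0,0,0,0]

```text
time_s: 1.85
ee_pos: [0.4868, -0.0061, 0.1512]
ee_rot: [-0.0, 0.706, 0.0, 0.708]
force: [-0.1, 1.2, -0.8]
grip_width: 0.0001
```

>>> carry_out:
  targets:
    - [0,0.025,0,-0.001,0,0,0]
    - [0,0.016,0,0,0,0,0]
    - [0,0,0,0,0,0,0]

```text
time_s: 2.22
ee_pos: [0.4879, -0.0061, 0.1117]
ee_rot: [-0.0, 0.705, 0.0, 0.71]
force: [-0.8, -0.7, -0.2]
grip_width: 0.0004
```

Run:
```python
from cell import bot, eyes
import cv2, numpy as np
print(bot.get_obs()["ee_pos"])
a=eyes.capture("wrist")["image"]; 
for n in ["button_top","lug_face"]: print(eyes.place_of(n,"wrist")[:1])
b=eyes.capture("side")["image"]
for n in ["button_top","lug_face"]: print(eyes.place_of(n,"side")[:2])
cv2.imwrite("pics/w1.png",a[...,::-1]); cv2.imwrite("pics/s1.png",b[...,::-1])
```

```text
[ 0.48786223 -0.00608415  0.11169742]
[{'centre': [0.4867, -0.0116, 0.0785], 'conf': 0.72}]
[{'centre': [0.4888, 0.0114, 0.0896], 'conf': 0.76}]
[{'centre': [0.4867, -0.0128, 0.0799], 'conf': 0.86}]
[{'centre': [0.4833, 0.0154, 0.0908], 'conf': 0.58}]
```

View pics/w1.png

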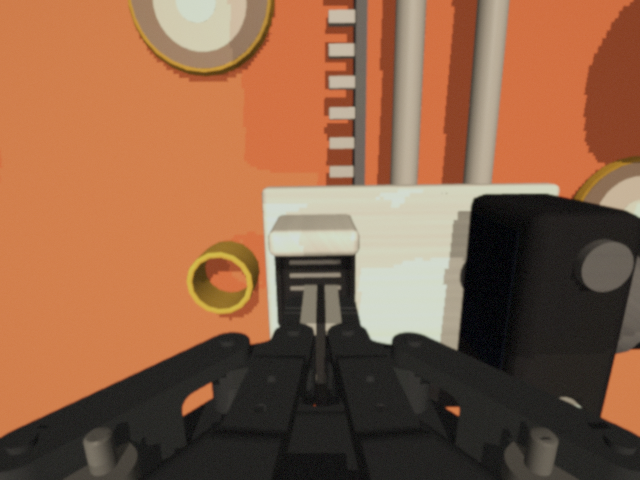

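View pics/s1.png

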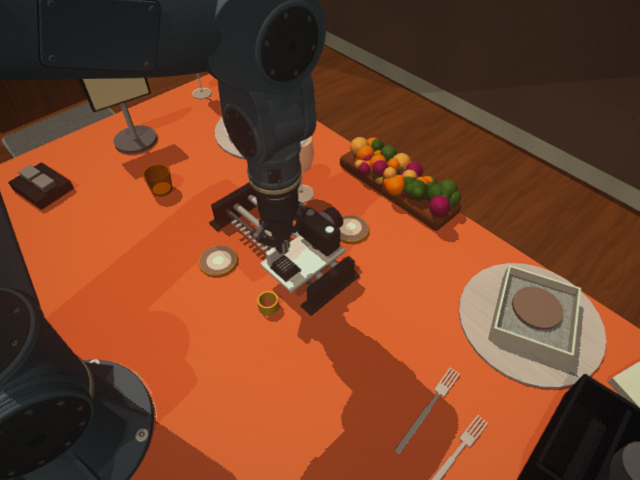

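The closed fingertips, at about (322,300) px in the wrist picture, sit over the button between the lug at (315,235) and the camera at (480+). They are well clear of the camera. I'll descend in front of the lug, then feel for it.

>>> carry_out:
  targets:
    - [0,0.014,0,-0.001,0,0,0]
    - [0,0.013,0,0,0,0,0]
    - [0,0,0,0,0,0,0]
    - [0,0,0.003,0,0,0,0]
    - [0,0,0.002,0,0,0,0]

```text
time_s: 3.15
ee_pos: [0.4875, -0.0009, 0.0835]
ee_rot: [-0.0, 0.704, -0.0, 0.71]
force: [-0.6, 0.2, 0.9]
grip_width: -0.0
```

>>> carry_out:
  targets:
    - [0,0,0.0015,0,0,0,0]
    - [0,0,0.0015,0,0,0,0]

```text
time_s: 3.4
ee_pos: [0.4878, 0.0024, 0.0839]
ee_rot: [-0.0, 0.704, 0.0, 0.71]
force: [-0.7, -0.4, -0.7]
grip_width: -0.0
```

>>> carry_out:
  targets:
    - [0,0,0.0015,0,0,0,0]
    - [0,0,0.001,0,0,0,0]

```text
time_s: 3.65
ee_pos: [0.4878, 0.0041, 0.084]
ee_rot: [-0.001, 0.704, -0.001, 0.71]
force: [0.1, -12.4, -0.8]
grip_width: 0.0002
```

>>> carry_out:
  targets:
    - [0,0.006,0,0,0,0,0]
    - [0,0.005,0,0,0,0,0]
    - [0,0.003,0,0,0,0,0]

```text
time_s: 4.03
ee_pos: [0.4883, 0.0038, 0.0702]
ee_rot: [-0.001, 0.703, -0.001, 0.711]
force: [-3.0, -1.2, 7.1]
grip_width: 0.0002
```

>>> carry_out:
  targets:
    - [0,0.002,0.0005,0,0,0,0]
    - [0,0.001,0.0005,0,0,0,0]

```text
time_s: 4.28
ee_pos: [0.4885, 0.0051, 0.0676]
ee_rot: [-0.001, 0.703, -0.001, 0.711]
force: [-8.5, -0.4, 27.4]
grip_width: -0.0002
```

>>> carry_out:
  targets:
    - [0,0.0004,0.003,-0.0003,0,0,0]
    - [0,0.0004,0.005,-0.0003,0,0,0]
    - [0,0.0004,0.006,0,0,0,0]
    - [0,0.0004,0.006,0,0,0,0]

```text
time_s: 4.78
ee_pos: [0.4882, 0.0261, 0.0678]
ee_rot: [-0.0, 0.703, -0.001, 0.712]
force: [-5.9, -0.8, 13.6]
grip_width: -0.0005
```

Holding force is steady at about 14 N and the carriage is running. I'll continue.

>>> carry_out:
  targets:
    - [0,0.0005,0.007,0,0,0,0]
    - [0,0.0005,0.007,0,0,0,0]
    - [0,0.0005,0.007,0,0,0,0]
    - [0,0.0005,0.007,0,0,0,0]
    - [0,0.0005,0.007,0,0,0,0]
    - [0,0.0005,0.007,0,0,0,0]

```text
time_s: 5.52
ee_pos: [0.4876, 0.0707, 0.0678]
ee_rot: [0.001, 0.702, 0.001, 0.712]
force: [-7.2, -1.1, 15.9]
grip_width: 0.0002
```

>>> carry_out:
  targets:
    - [0,0.0005,0.007,0,0,0,0]
    - [0,0.0005,0.007,0,0,0,0]
    - [0,0.0005,0.007,0,0,0,0]
    - [0,0.0005,0.007,0,0,0,0]
    - [0,0.0005,0.007,0,0,0,0]
    - [0,0.0005,0.007,0,0,0,0]
    - [0,0.0005,0.007,0,0,0,0]
    - [0,0.0005,0.007,0,0,0,0]

```text
time_s: 6.52
ee_pos: [0.4867, 0.1307, 0.0679]
ee_rot: [0.002, 0.702, 0.003, 0.713]
force: [-6.4, -0.3, 14.7]
grip_width: -0.0003
```

Run:
```python
from cell import bot, eyes
import cv2
a=eyes.capture("wrist")["image"]
for n in ["button_top","lug_face"]: print(eyes.place_of(n,"wrist")[:1])
o=bot.get_obs();print(o["ee_pos"],o["force"])
cv2.imwrite("pics/w2.png",a[...,::-1])
```

```text
[]
[{'centre': [0.4849, 0.1401, 0.0892], 'conf': 0.68}]
[0.48671738 0.13094756 0.06784296] [-5.443187   -0.02275802 15.02442681]
```

View pics/w2.png

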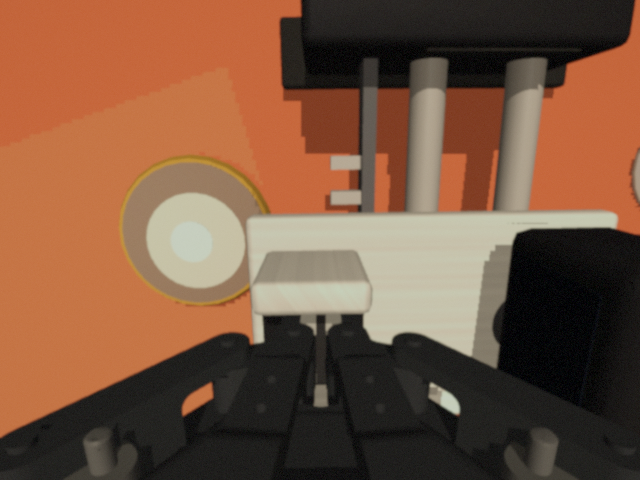

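The fingers are against the lug at (315,300) px. The end block's near edge is at about row 75 and the plate edge at row 213, so there are roughly 65 mm to go.

>>> carry_out:
  targets:
    - [0,0.0005,0.006,0,0,0,0]
    - [0,0.0005,0.007,0,0,0,0]
    - [0,0.0005,0.007,0,0,0,0]
    - [0,0.0005,0.007,0,0,0,0]
    - [0,0.0005,0.007,0,0,0,0]
    - [0,0.0005,0.006,0,0,0,0]
    - [0,0.0005,0.005,0,0,0,0]
    - [0,0.0005,0.004,0,0,0,0]

```text
time_s: 7.68
ee_pos: [0.486, 0.1841, 0.0679]
ee_rot: [0.003, 0.701, 0.006, 0.713]
force: [-5.0, -1.3, 13.9]
grip_width: 0.0
```

>>> carry_out:
  targets:
    - [0,0.0005,0.003,0,0,0,0]
    - [0,0.0005,0.003,0,0,0,0]
    - [0,0.0005,0.002,0,0,0,0]
    - [0,0.0005,0.002,0,0,0,0]

```text
time_s: 8.18
ee_pos: [0.4858, 0.1942, 0.0679]
ee_rot: [0.003, 0.701, 0.005, 0.713]
force: [-3.7, -27.8, 23.3]
grip_width: 0.0
```

>>> carry_out:
  targets:
    - [0,0.0005,0.001,0,0,0,0]
    - [0,0.0005,0.001,0,0,0,0]
    - [0,0.0005,0.001,0,0,0,0]

```text
time_s: 8.55
ee_pos: [0.4858, 0.1939, 0.0679]
ee_rot: [0.001, 0.7, 0.002, 0.714]
force: [-4.9, -12.6, 18.5]
grip_width: 0.0001
```

Run:
```python
from cell import bot, eyes
import cv2
a=eyes.capture("wrist")["image"]
print(eyes.place_of("lug_face","wrist")[:1])
o=bot.get_obs();print(o["ee_pos"],o["force"])
cv2.imwrite("pics/w3.png",a[...,::-1])
```

```text
[{'centre': [0.4845, 0.2034, 0.0921], 'conf': 0.59}]
[0.48581429 0.19391321 0.06786549] [ -4.66561592 -11.49854171  17.6654767 ]
```

View pics/w3.png

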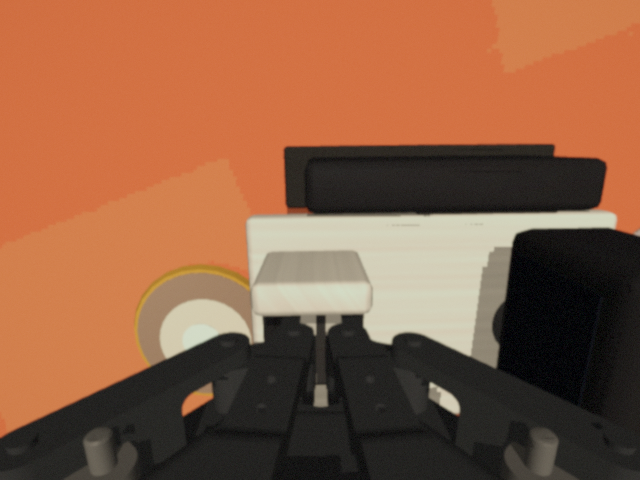

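The plate edge at row 212 meets the end block, so the carriage is at the stop. I'll release upward while keeping a light push.

>>> carry_out:
  targets:
    - [0,-0.003,0.001,0,0,0,0]
    - [0,-0.004,0.0008,0,0,0,0]
    - [0,-0.004,0.0005,0,0,0,0]
    - [0,-0.004,0,0,0,0,0]
    - [0,-0.002,-0.002,0,0,0,0]
    - [0,-0.004,-0.003,0,0,0,0]
    - [0,-0.02,0,0,0,0,0]
    - [0,-0.03,0,0,0,0,0]
    - [0,-0.04,0,0,0,0,0]
    - [0,-0.04,-0.01,0,0,0,0]
    - [0,0,0,0,0,0,0]

```text
time_s: 10.02
ee_pos: [0.4819, 0.178, 0.2229]
ee_rot: [0.0, 0.701, 0.001, 0.713]
force: [0.6, 0.2, -0.6]
grip_width: 0.0002
```

Run:
```python
from cell import bot, eyes
import cv2, numpy as np
o=bot.get_obs();print(o["time_s"],o["ee_pos"],o["force"],o["joint_vel"].round(3))
for c in ["wrist","side"]:
    a=eyes.capture(c)["image"]
    cv2.imwrite(f"pics/{c}4.png",a[...,::-1])
    for n in ["button_top","lug_face","rail","camera","napkin_ring","agate_a"]: print(c,n,eyes.place_of(n,c)[:2])
```

```text
10.025 [0.48192465 0.17802461 0.22287731] [ 0.63596528  0.2399714  -0.62749828] [ 0.01   0.026 -0.05  -0.03   0.004  0.005]
wrist button_top [{'centre': [0.4832, 0.1801, 0.0792], 'conf': 0.88}]
wrist lug_face [{'centre': [0.4861, 0.2024, 0.0897], 'conf': 0.72}, {'centre': [0.5597, 0.0737, -0.0011], 'conf': 0.52}]
wrist rail [{'centre': [0.56, 0.0755, -0.0042], 'conf': 0.64}]
wrist camera [{'centre': [0.5823, 0.185, 0.061], 'conf': 0.75}]
wrist napkin_ring [{'centre': [0.4136, 0.147, -0.0041], 'conf': 0.72}]
wrist agate_a [{'centre': [0.7088, 0.0105, 0.0021], 'conf': 0.88}, {'centre': [0.4178, 0.1471, -0.0021], 'conf': 0.57}]
side button_top [{'centre': [0.4832, 0.1801, 0.0826], 'conf': 0.86}]
side lug_face [{'centre': [0.4813, 0.2057, 0.0893], 'conf': 0.77}]
side rail [{'centre': [0.5582, 0.0793, 0.0021], 'conf': 0.61}]
side camera [{'centre': [0.5799, 0.1804, 0.0637], 'conf': 0.87}]
side napkin_ring [{'centre': [0.4272, -0.0278, 0.0052], 'conf': 0.82}, {'centre': [0.4151, 0.1466, -0.0009], 'conf': 0.24}]
side agate_a [{'centre': [0.7038, 0.011, -0.0009], 'conf': 0.96}, {'centre': [0.4128, 0.1488, 0.0009], 'conf': 0.84}]
```

View pics/wrist4.png

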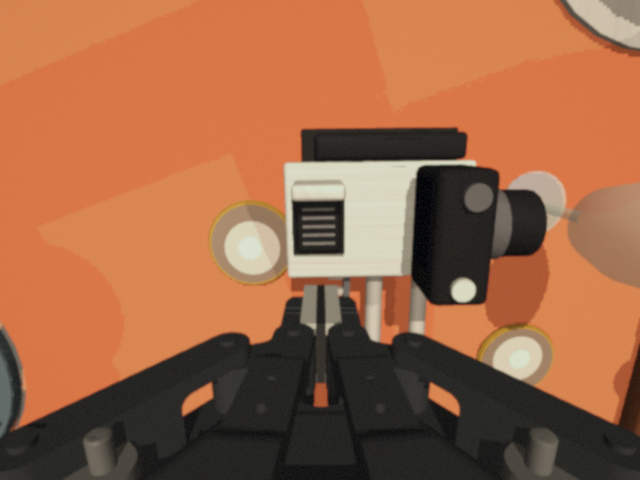

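The plate edge at row 162 meets the end block, and the button at (318,227) measures about 79 mm or higher, which is up. The coasters and goblet haven't moved. I'll hand it in.

```bash
python3 -c "
from cell import bot
print(bot.sign_off())"
```

```text
the job is handed in; nothing more can be done
None
```

The carriage is against the far end stop with its lock button back up. I handed the job in at about 10 s, and sign-off gives no verdict.

- **What I did:** I closed the fingers, felt for the lug (12 N) and pressed the button fully down. I kept it down with about 14–27 N while pushing the carriage about 190 mm by its lug. The push force rose to 28 N at the end stop. I then let the button up while still pushing lightly, and lifted the hand clear.
- **Position:** the last wrist picture shows the carriage plate meeting the end block. The button has moved from y ≈ −0.012 to 0.180, which is the expected 192 mm.
- **Lock:** the button top reads 79 mm from the wrist camera and 83 mm from the side camera, against 77 mm when up. I take that as up and locked, but did not test it by pushing the carriage.
- **Other things:** the hand was touching nothing, with under 1 N at the wrist. I saw nothing touch the camera. The coasters and napkin ring measured where they were before, and the goblet was still standing beyond the rail. I did not re-measure the forks or votive, but the hand never went near them.
- **Disagreement:** in the last check the wrist camera placed the napkin ring where coaster `agate_a` is. I took that as a false detection, because the side camera put the ring in its original place.

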